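# Load the bolted swing-out cup arm of a corner dish rack

## Robot

A 6-joint arm with a two-finger parallel gripper is mounted at the origin on the work surface. World frame = base frame: x ahead of the robot, y to its left, z up, the work surface at z = 0. Lengths are in m, angles in rad, forces in N, time in s.
With the tool pointing down it reaches from about 0.2 to 0.875 m from the base axis. Payload 3.4 kg.
Tool frame: the origin (TCP) lies midway between the tips of the shut fingers; the grasp point (between the pads) lies arm.tcp_to_grasp behind it (arm.tcp_to_grasp is the distance from the TCP to the grasp point, in m); z points along the fingers, y is the line along which they close (so a half turn about z gives the same grasp; the last joint's range is limited). The gripper opens to 94 mm and grips with 3 to 60 N. Pads are 16 mm wide; open, the fingers measure 119 mm over their backs; the gripper's body (75 mm by 177 mm) begins 78 mm behind the grasp point.
Start: joints at [1.083, 0.276, 1.505, -0, 1.361, -0.121], TCP at [0.206, 0.537, 0.205] pointing down, gripper open.
Joint ranges: [-2.89, 2.89], [-0.75, 2.08], [0.22, 2.7], [-1.18, 4.32], [0.11, 2.71], [-2.7, 2.7]. Speed limits (rad/s): [2.57, 2.57, 3.14, 3.14, 3.14, 3.14].

## Interface

Orientations are given as a unit quaternion [w, x, y, z].
In Python, from workcell import arm gives the robot as it stands.
- The arm moves only by the shell command python3 -m pendant 'ROWS' [FORCE]. ROWS is JSON, a list of rows, each a list of 7 numbers: the opening, from 0 (shut) to 1 (fully open), then the shift along the tool's x, y, z each as a share of 200 mm, from -1 to 1, then the turn, a rotation vector about the tool's x, y, z each as a share of 180 degrees, from -1 to 1. In form: [[claw, dx, dy, dz, rx, ry, rz], ...]. A call has 1 to 20 rows; each row is the pose to reach, as a shift and turn from the pose commanded when the call began, along the tool's axes at that moment, turning the shorter way round; what a row does not reach only later rows make up. A row lasts 1/10 s, in which the tool goes at most 50 mm and 8.59 degrees, less where a joint would pass 70% of its speed; a pose out of reach is approached as far as the arm can. A call with a number of a shift or a turn outside -1 to 1 is refused whole. A call with a gripper value outside its range is refused whole. The fingers move at their own pace and stop on an object; FORCE is the grip in N (left out, the last holds). Time passes only in rows, so rows that repeat a pose let the fingers close. It gives the time, the measured TCP pose, the force, the opening and the grip force at its end, in the units of the state.
- arm.get_obs(): the state, without advancing time (a new reading comes with each control period).
- arm.read_camera(name): name is "side" or "top" or "wrist"; returns a dict with "image" (480x640x3 uint8, blue, green, red), "fov_y" (degrees; the focal length in pixels is half the picture's height over the tangent of half this angle, whatever the lens; pixels are square), "cx", "cy" (the principal point, pixels), "k1" (the pictures are not rectified: a ray, as slopes to the right and down, at radius r is drawn at 1 + k1 r^2 times it, then the intrinsics apply), "R" (3x3) and "t" (3): a world point X has camera coordinates R X + t; the wrist camera has in their place "T_tool_cam" (4x4, takes a point from camera to tool coordinates, whose origin is the TCP and whose axes are the flange's). Camera axes: x right, y down, z forward; pixel columns grow to the right and rows downward; lengths in m; the calibration is good to about 2 mm. A picture is of the moment at which its call begins: read the wrist's pose just before it. There is no depth.
- arm.close_job(): hands the job in; it is judged then, once.
The state is a dict: "clock": time; "qpos": joint angles; "dq": joint speeds; "joint_torque": joint torques, N m; "tcp_pos": TCP position; "tcp_rot": TCP orientation; "wrist_force": force on the tool from outside, world axes, zero at the start; "moment": the same for the moment, N m; "finger_gap": opening from 0.0 (shut) to 1.0 (fully open); "finger_force": force on a finger pad.
Only numpy, scipy, OpenCV 4.12 (cv2) and the standard library are available. Lean on these libraries where they do the work, as an engineer would, in place of code of your own. Each camera call takes 0.05 s, during which the arm holds its last target. There are 200 camera calls.

## Task

First roll the big steel canister that lies in the way of the cup arm along the counter, without lifting it, until it rests lengthwise on the dark parking strip. Then free the cup arm: turn the red keeper aside, draw the yellow bolt back, and swing the arm fully out; stand every mug that waits on the mat upright in the arm's white tray, swing the loaded arm fully home under the rack, and slide the yellow bolt fully shut again (the keeper may stay open). At the end the canister must still lie on its strip and all the mugs stand in the tray; leave the pot lid and the spatula where they are.

Things in the scene. Friction and masses are not known exactly. Their poses are not given: they have to be found in the camera images.
- canister: Steel canister lying on its side, a cylinder 90 mm in diameter, 130 mm long, 0.4 kg: push it and it rolls. Origin at its centre (45 mm up), x along its length; y and z turn as it rolls. It starts left of the strip, its length roughly along world x, and rolls to world -y to reach it. It rolls on 5 to 20 mm after a push at 20 to 40 mm/s; pushed at two points along its length it stays straight.
- mark: Dark parking strip, flat on the counter (1 mm, no obstacle), 200 mm long along its x axis and 30 mm wide along its y axis; origin at its middle on the counter. The canister is parked when its length lies along the strip and its centre is above the strip.
- corner: Fixed corner unit: a triangular plank 18 mm thick, front edge 70 mm to -x of the origin and 300 mm to +y to 390 mm to -y of it; two walls 140 mm high meet 330 mm to +x. Origin on the counter under the homed tray's middle line. Three thin bars at y = -100, -30, +40 mm, 144 to 160 mm up, overhang the homed tray from 5 mm to -x of the origin: load it only when out. All heights are above z = 0.
- keeper (a joint): Red keeper, a strut 72 mm long, 16 mm wide, that swivels flat on the plank about an upright pivot. 0 = its end stands behind the yellow bolt's tail and blocks it; it swings aside to 1.3 rad, anticlockwise from above, its free end moving towards the robot. From about 0.9 rad it is well clear. Stiff (0.06 N m): stays where it is left.
- keeper_post (a point): The keeper's upright red post, a round peg 18 mm in diameter that is pinched from above or pushed; it stands 60 mm from the pivot, from 38 to 116 mm above the counter; this point is on its axis at 100 mm.
- keeper_pivot (a point): The keeper's pivot axis, at counter level (27 mm to -x and 360 mm to -y of the corner unit's origin).
- bolt (a joint): Yellow bolt, a bar sliding along the corner unit's y axis. 0 = shut: its nose stands in front of the cup arm's tip and holds the arm home; opens to 0.045 m, moving to the unit's -y (to the right seen from the robot), about 1.5 N. It cannot open beyond some 3 mm while the keeper is at 0. Stays where it is left. It frees the arm from about 0.025 m.
- bolt_post (a point): The bolt's upright yellow post, a round peg 18 mm in diameter standing from 38 to 116 mm above the counter; this point is on its axis at 100 mm. With all closed the keeper post is 65 mm away and the arm handle 68 mm.
- cup_arm (a joint): Cup arm, a steel bar with a white tray that swings flat about an upright hinge post at its left end. 0 = home (along the unit's y axis, under the rack bars); it swings out towards the robot, clockwise from above, to its stop at 0.8 rad. With the bolt shut it moves only some 0.02 rad. Friction 0.12 N m: stays where it is left.
- tray_handle (a point): Upright blue handle post at the free end of the cup arm, a round peg 18 mm in diameter from 38 to 116 mm above the counter, 352 mm from the hinge; this point is on its axis at 100 mm.
- tray_hinge (a point): The cup arm's hinge axis, at counter level (180 mm to +y of the corner unit's origin).
- tray (a point): Centre of the tray's floor, 28 mm up. Its frame turns with the arm: -y points from hinge to handle. Inside, the tray is 272 mm long along y and 102 mm wide along x; its rim is 12 mm above its floor. The hinge is 185 mm to +y, the handle 167 mm to -y. Three mugs fit in one row, 90 mm apart, their handles pointing along the row, all the same way.
- mug_green: Green plastic mug, 60 mm in diameter and 80 mm tall, wall 4 mm, weighted base, 0.12 kg. Origin at the centre of its underside, z up; its handle sticks out to its own +y, to 55 mm from the axis, between 21 and 65 mm above the underside. Grip it across the body along its own x axis. It may be absent.
- mug_orange: Orange plastic mug, 60 mm in diameter and 80 mm tall, wall 4 mm, weighted base, 0.12 kg. Origin at the centre of its underside, z up; its handle sticks out to its own +y, to 55 mm from the axis, between 21 and 65 mm above the underside. Grip it across the body along its own x axis. It may be absent.
- mug_blue: Blue plastic mug, 60 mm in diameter and 80 mm tall, wall 4 mm, weighted base, 0.12 kg. Origin at the centre of its underside, z up; its handle sticks out to its own +y, to 55 mm from the axis, between 21 and 65 mm above the underside. Grip it across the body along its own x axis. It may be absent.
- pot_lid: Steel pot lid, 174 mm across, 42 mm high with its knob, lying on the counter on the left; to be left alone.
- spatula: Red spatula, 240 mm long, lying on the counter on the far left; to be left alone.

How it is judged:
On the way, in this order (a step that is already met when the one before it is completed fails the run):
1. canister at rest on its strip (y of canister in the frame of mark between -0.015 and 0.015 m and x of canister in the frame of mark between -0.05 and 0.05 m and angle between the x axis of canister and the x axis of mark, either way round below 0.2 rad and linear speed of canister below 0.02 m/s and height (world z) of canister below 0.052 m), for 0.3 s.
2. keeper turned aside while the bolt is still shut (value of joint keeper above 0.85 rad and value of joint bolt below 0.008 m), for 0.2 s.
3. bolt drawn back while the arm is still home (value of joint bolt above 0.033 m and value of joint cup_arm below 0.06 rad), for 0.2 s.
4. arm swung fully out (value of joint cup_arm above 0.72 rad), for 0.2 s.
5. all mugs stand in the swung-out tray (value of joint cup_arm above 0.6 rad and x of mug_green in the frame of tray between -0.03 and 0.03 m and y of mug_green in the frame of tray between -0.115 and 0.115 m and z of mug_green in the frame of tray between -0.004 and 0.006 m and angle between each of mug_green, mug_orange, mug_blue's own z axis and vertical below 0.12 rad and x of mug_orange in the frame of tray between -0.03 and 0.03 m and y of mug_orange in the frame of tray between -0.115 and 0.115 m and z of mug_orange in the frame of tray between -0.004 and 0.006 m and x of mug_blue in the frame of tray between -0.03 and 0.03 m and y of mug_blue in the frame of tray between -0.115 and 0.115 m and z of mug_blue in the frame of tray between -0.004 and 0.006 m and linear speed of each of mug_green, mug_orange, mug_blue below 0.05 m/s), for 0.3 s.
6. loaded arm back home (value of joint cup_arm below 0.04 rad and x of mug_green in the frame of tray between -0.03 and 0.03 m and y of mug_green in the frame of tray between -0.115 and 0.115 m and z of mug_green in the frame of tray between -0.004 and 0.006 m and angle between each of mug_green, mug_orange, mug_blue's own z axis and vertical below 0.12 rad and x of mug_orange in the frame of tray between -0.03 and 0.03 m and y of mug_orange in the frame of tray between -0.115 and 0.115 m and z of mug_orange in the frame of tray between -0.004 and 0.006 m and x of mug_blue in the frame of tray between -0.03 and 0.03 m and y of mug_blue in the frame of tray between -0.115 and 0.115 m and z of mug_blue in the frame of tray between -0.004 and 0.006 m), for 0.2 s.
At the end, for the whole second after the job is handed in: The canister rests on its strip (centre within 15 mm of the strip's middle line and 50 mm along it, length within 0.2 rad of it); the cup arm is home (within 0.04 rad), the bolt shut (within 8 mm), and every present mug stands upright (within 0.12 rad) on the tray's floor, at rest (all of step 1 and all of step 6 and value of joint bolt below 0.008 m and linear speed of each of mug_green, mug_orange, mug_blue below 0.05 m/s); the robot touches nothing.
It fails at once if the canister is lifted off the counter (more than 20 mm) (height (world z) of canister above 0.065 m).
It fails at once if the pot lid is displaced by more than 40 mm (distance of pot_lid from where it was at the start of the episode above 0.04 m).
It fails at once if the spatula is displaced by more than 40 mm (distance of spatula from where it was at the start of the episode above 0.04 m).
Of mug_green, mug_orange, mug_blue only 2 to 3 are there at a start; the rules pass over those that are not, and their reading is None.
At some moment in a run one of mug_green, mug_orange, mug_blue may be knocked a few centimetres aside while the robot is not near it.
Once in a run the grip may slacken for a moment while it holds something.
It also fails if it takes over 200 s, if anything falls off the work surface, if the arm or the gripper's body presses on something with over 40 N, if the wrist force passes 120 N, or if a joint passes its speed limit or range.

## Working session

There is one attempt and no reset: what is moved stays moved. The work goes in short steps, Python scripts to look and compute and a shell command to move; the robot and the scene stay as the last step left them, time stands still between calls to the robot, and variables do not carry over. Pictures are saved under pics/ and viewed, at most 14 in all, crops included, and the job is handed in when it is done.

```bash
ls; mkdir -p pics
cat > h.py <<'E'
import numpy as np, cv2
from scipy.spatial.transform import Rotation as Ro
from workcell import arm
def cam(n):
    o=arm.get_obs(); c=arm.read_camera(n)
    if n=="wrist":
        T=np.eye(4); q=o["tcp_rot"]; T[:3,:3]=Ro.from_quat([q[1],q[2],q[3],q[0]]).as_matrix(); T[:3,3]=o["tcp_pos"]
        W=T@np.array(c["T_tool_cam"]); R=W[:3,:3].T; t=-R@W[:3,3]
    else: R=np.array(c["R"]); t=np.array(c["t"])
    f=240/np.tan(np.radians(c["fov_y"])/2)
    return dict(img=c["image"],R=R,t=t,f=f,cx=c["cx"],cy=c["cy"],k1=c["k1"])
def save(n,name):
    c=cam(n); cv2.imwrite(f"pics/{name}.png",c["img"]); np.save(f"pics/{name}.npy",c,allow_pickle=True); return c
def load(name): return np.load(f"pics/{name}.npy",allow_pickle=True).item()
def w(c,u,v,z):
    d=np.array([(u-c["cx"])/c["f"],(v-c["cy"])/c["f"]]); s=d.copy()
    for _ in range(20): s=d/(1+c["k1"]*(s@s))
    r=c["R"].T@np.array([s[0],s[1],1]); o=-c["R"].T@c["t"]
    return o+r*(z-o[2])/r[2]
def p(c,X):
    Y=c["R"]@np.array(X)+c["t"]; s=Y[:2]/Y[2]; s=s*(1+c["k1"]*(s@s)); return s*c["f"]+[c["cx"],c["cy"]]
def to(pos,yaw=None):
    "shares for the tool to reach pos from current (tool axes)"
    o=arm.get_obs();q=o["tcp_rot"];R=Ro.from_quat([q[1],q[2],q[3],q[0]])
    print("tcp",np.round(o["tcp_pos"],4),"share",np.round(R.inv().apply(np.array(pos)-o["tcp_pos"])/.2,3))
E
python3 - <<'E'
from h import *
for n in("top","side"): 
    c=save(n,n+"0"); print(n,c["f"],c["cx"],c["cy"],c["k1"],-c["R"].T@c["t"])
o=arm.get_obs();print(o["tcp_rot"],arm.tcp_to_grasp,o["finger_gap"],o["clock"],o["wrist_force"])
q=o["tcp_rot"];print(Ro.from_quat([q[1],q[2],q[3],q[0]]).as_matrix().round(3))
E
```

```text
pics
top 457.5434701717514 316.86737695672196 242.86207142776018 -0.05482098005203175 [0.36650625 0.04219586 1.01516893]
side 468.6886723637246 320.911941852935 239.54388604733964 -0.12621349436354443 [ 0.29020628 -0.62230697  0.73212073]
[-2.37259713e-04  1.82395799e-01  9.83224871e-01 -7.54297176e-04] 0.0188 0.9982896180705794 0.1 [-0.84760053  0.08209086  0.19054149]
[[-0.933  0.359 -0.001]
 [ 0.359  0.933 -0.001]
 [ 0.    -0.002 -1.   ]]
```

View pics/top0.png

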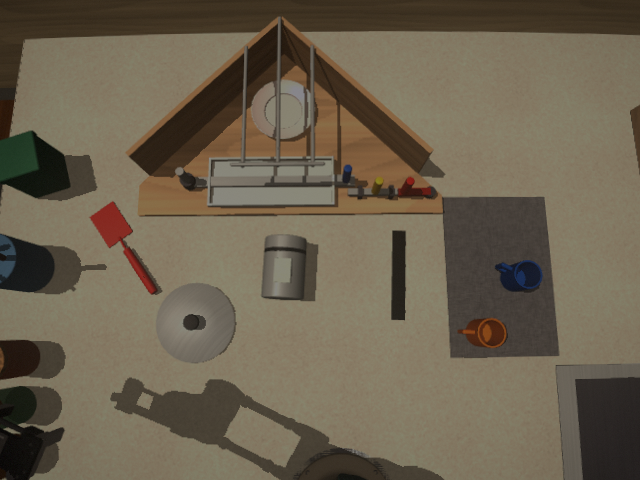

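View pics/side0.png

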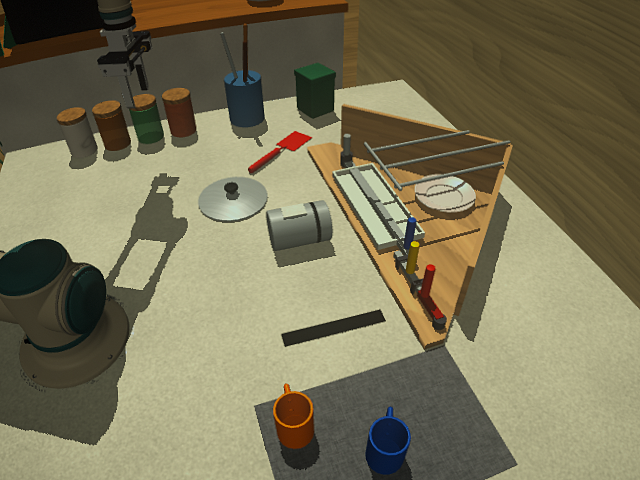

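The top view shows the canister at about (284,267), the strip (399,275), the orange mug (487,333), the blue mug (521,276), the posts at (347,173), (377,185) and (408,185), and the lid (195,322). There are two mugs and no green one. Next I'll enlarge the posts and the mugs.

Run:
```python
from h import *
i=load("top0")["img"]
a=cv2.resize(i[150:230,330:450],None,fx=5,fy=5,interpolation=cv2.INTER_CUBIC)[:, :600]
b=cv2.resize(i[250:360,450:560],(380,380),interpolation=cv2.INTER_CUBIC)
d=cv2.resize(i[225:325,255:415],None,fx=3.5,fy=3.5,interpolation=cv2.INTER_CUBIC)
o=np.zeros((600,800,3),np.uint8)
a=cv2.resize(i[160:220,330:450],(800,400)) 
o[:400,:]=cv2.resize(i[160:220,330:450],(800,400),interpolation=cv2.INTER_CUBIC)
o[400:,:200]=cv2.resize(i[305:355,455:505],(200,200),interpolation=cv2.INTER_CUBIC) # orange x4
o[400:,200:440]=cv2.resize(i[250:300,490:550],(240,200),interpolation=cv2.INTER_CUBIC) # blue x4
o[400:,440:]=cv2.resize(i[225:325,255:435],(360,200),interpolation=cv2.INTER_CUBIC) # x2
cv2.imwrite("pics/crop1.png",o)
c=load("top0")
for n,u,v,z in [("can rear(-x) L",263,297,.045),("rear R",303,299,.045),("front L",265,237,.045),("front R",305,239,.045),("strip fl",393,231,0),("fr",405,231,0),("bl",391,319,0),("br",405,319,0),("plank fl",138,215,.018),("plank fr",442,213,.018),("keeper top",408,180,.116),("bolt top",378,181,.116),("handle top",347,168,.116),("hinge top",181,172,.116),
 ("orange rim c",489,333,.08),("orange h",463,331,.045),("blue rim",526,276,.08),("blue h",500,267,.045),("lid",195,323,.01)]:
    print(n,w(c,u,v,z).round(4))
```

```text
can rear(-x) L [0.4318 0.1613 0.045 ]
rear R [0.4271 0.0767 0.045 ]
front L [0.5611 0.1589 0.045 ]
front R [0.5561 0.0722 0.045 ]
strip fl [ 0.5819 -0.1261  0.    ]
fr [ 0.5817 -0.1534  0.    ]
bl [ 0.3847 -0.1147  0.    ]
br [ 0.3844 -0.1455  0.    ]
plank fl [0.6197 0.452  0.018 ]
plank fr [ 0.6187 -0.2353  0.018 ]
keeper top [ 0.6642 -0.1419  0.116 ]
bolt top [ 0.6624 -0.08    0.116 ]
handle top [ 0.6909 -0.0169  0.116 ]
hinge top [0.6859 0.3274 0.116 ]
orange rim c [ 0.353  -0.3002  0.08  ]
orange h [ 0.3574 -0.2582  0.045 ]
blue rim [ 0.4679 -0.3861  0.08  ]
blue h [ 0.4917 -0.3468  0.045 ]
lid [0.3782 0.3135 0.01  ]
```

View pics/crop1.png

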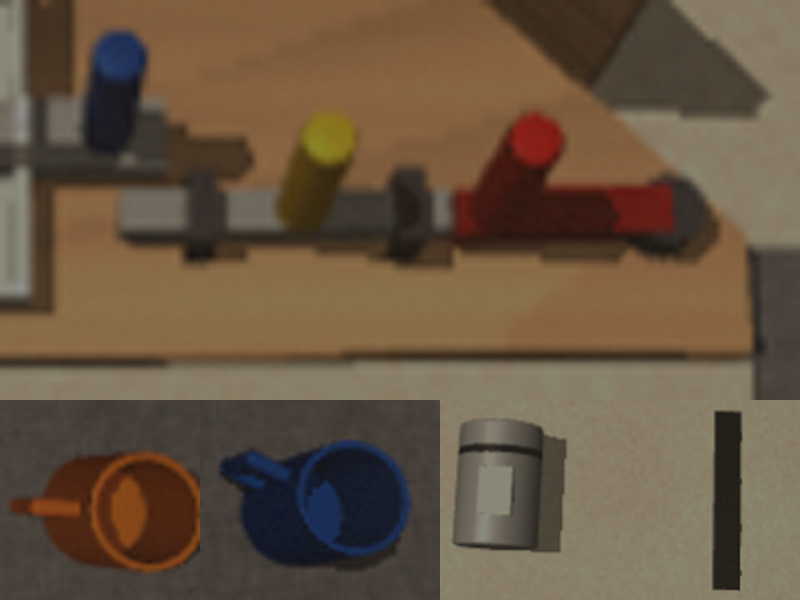

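The geometry agrees: the canister measures 129 mm long, and the handle comes out 0.35 m from the hinge. Plan for the canister: turn the open fingers along x, go down behind it on the +y side, and push it to -y at two points.

```bash
python3 -m pendant '[[1,-0.97,-0.53,0,0,0,0.396],[1,-0.97,-0.53,0,0,0,0.396],[1,-0.97,-0.53,0,0,0,0.396],[1,-0.97,-0.53,0,0,0,0.396],[1,-0.97,-0.53,0,0,0,0.396],[1,-0.97,-0.53,0,0,0,0.396],[1,-0.97,-0.53,0,0,0,0.396],[1,-0.97,-0.53,0,0,0,0.396],[1,-0.97,-0.53,0,0,0,0.396],[1,-0.97,-0.53,0,0,0,0.396]]'
python3 - <<'E'
from h import *
c=load("top0")
for n,u,v,z in [("keeper",410.5,180.9,.116),("bolt",379.5,180.7,.116),("handle",347.9,168.4,.116),("orange rim",491.75,332.5,.08),("orange htip",458,331.3,.065),("blue rim",528.75,274.3,.08),("blue htip",496.2,267.5,.065)]:
    print(n,w(c,u,v,z).round(4))
to([.494,.205,.12]); to([.494,.205,.035])
E
```

```text
clock: 1.1
tcp_pos: [0.3491, 0.368, 0.2051]
tcp_rot: [-0.0, 0.721, 0.693, -0.0]
wrist_force: [0.0, 0.7, 0.3]
finger_gap: 0.999
finger_force: 0.0
keeper [ 0.6623 -0.1469  0.116 ]
bolt [ 0.6631 -0.0831  0.116 ]
handle [ 0.6901 -0.0187  0.116 ]
orange rim [ 0.3539 -0.3059  0.08  ]
orange htip [ 0.3571 -0.2416  0.065 ]
blue rim [ 0.4714 -0.3922  0.08  ]
blue htip [ 0.4881 -0.3306  0.065 ]
tcp [0.3491 0.368  0.2051] share [-0.785  0.757  0.425]
tcp [0.3491 0.368  0.2051] share [-0.785  0.757  0.85 ]
```

```bash
python3 -m pendant '[[1,-0.785,0.757,0.1,0,0,0],[1,-0.785,0.757,0.1,0,0,0],[1,-0.785,0.757,0.1,0,0,0],[1,-0.785,0.757,0.1,0,0,0],[1,-0.785,0.757,0.1,0,0,0],[1,-0.785,0.757,0.3,0,0,0],[1,-0.785,0.757,0.55,0,0,0],[1,-0.785,0.757,0.7,0,0,0],[1,-0.785,0.757,0.8,0,0,0],[1,-0.785,0.757,0.85,0,0,0],[1,-0.785,0.757,0.85,0,0,0]]'
python3 -c "
from h import *
save('top','top1')"
```

```text
clock: 2.2
tcp_pos: [0.4934, 0.2051, 0.0343]
tcp_rot: [-0.001, 0.721, 0.693, -0.001]
wrist_force: [-0.2, -0.5, 0.7]
finger_gap: 0.999
finger_force: 0.0
```

View pics/top1.png

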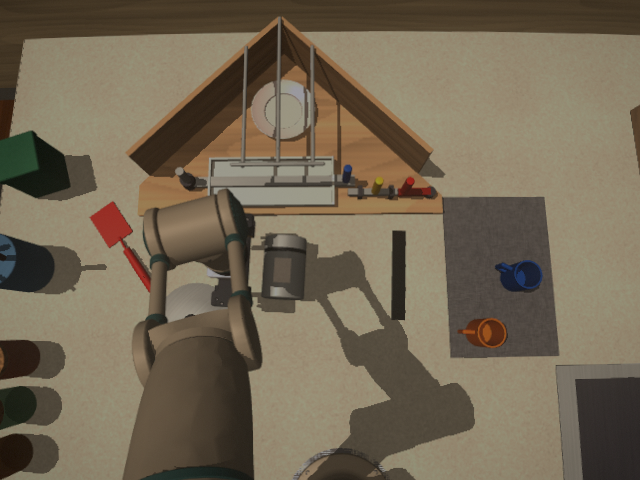

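The gripper is behind the canister, with clearance to it and to the lid. I'll push at 40 mm/s, then slow down.

```bash
python3 -m pendant '[[1,-0.07,0,0,0,0,0],[1,-0.13,0,0,0,0,0],[1,-0.15,0,0,0,0,0],[1,-0.17,0,0,0,0,0],[1,-0.19,0,0,0,0,0],[1,-0.21,0,0,0,0,0],[1,-0.23,0,0,0,0,0],[1,-0.25,0,0,0,0,0],[1,-0.27,0,0,0,0,0],[1,-0.29,0,0,0,0,0],[1,-0.31,0,0,0,0,0],[1,-0.33,0,0,0,0,0],[1,-0.35,0,0,0,0,0],[1,-0.37,0,0,0,0,0],[1,-0.39,0,0,0,0,0],[1,-0.41,0,0,0,0,0],[1,-0.43,0,0,0,0,0],[1,-0.45,0,0,0,0,0],[1,-0.47,0,0,0,0,0],[1,-0.49,0,0,0,0,0]]'
python3 -m pendant '[[1,-0.02,0,0,0,0,0],[1,-0.04,0,0,0,0,0],[1,-0.06,0,0,0,0,0],[1,-0.08,0,0,0,0,0],[1,-0.1,0,0,0,0,0],[1,-0.12,0,0,0,0,0],[1,-0.14,0,0,0,0,0],[1,-0.16,0,0,0,0,0],[1,-0.18,0,0,0,0,0],[1,-0.2,0,0,0,0,0],[1,-0.22,0,0,0,0,0],[1,-0.24,0,0,0,0,0],[1,-0.26,0,0,0,0,0],[1,-0.28,0,0,0,0,0],[1,-0.3,0,0,0,0,0],[1,-0.32,0,0,0,0,0],[1,-0.34,0,0,0,0,0],[1,-0.36,0,0,0,0,0],[1,-0.38,0,0,0,0,0],[1,-0.4,0,0,0,0,0]]'
python3 -c "
from h import *
save('side','side1')"
```

```text
clock: 4.25
tcp_pos: [0.4904, 0.1071, 0.0355]
tcp_rot: [0.0, 0.721, 0.693, 0.0]
wrist_force: [-0.4, -0.4, -0.1]
finger_gap: 1.0
finger_force: 0.1
clock: 6.25
tcp_pos: [0.4871, 0.0271, 0.0355]
tcp_rot: [-0.0, 0.721, 0.693, 0.0]
wrist_force: [-0.2, -0.4, -0.2]
finger_gap: 1.002
finger_force: 0.1
```

View pics/side1.png

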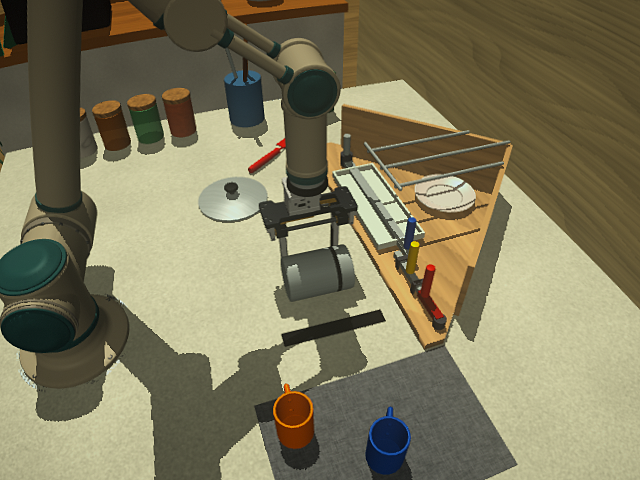

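The canister is rolling straight at the two fingers, with about 100 mm left. I'll continue and stop a little short.

```bash
python3 -m pendant '[[1,-0.02,0,0,0,0,0],[1,-0.04,0,0,0,0,0],[1,-0.06,0,0,0,0,0],[1,-0.08,0,0,0,0,0],[1,-0.1,0,0,0,0,0],[1,-0.12,0,0,0,0,0],[1,-0.14,0,0,0,0,0],[1,-0.16,0,0,0,0,0],[1,-0.18,0,0,0,0,0],[1,-0.2,0,0,0,0,0],[1,-0.22,0,0,0,0,0],[1,-0.24,0,0,0,0,0],[1,-0.26,0,0,0,0,0],[1,-0.28,0,0,0,0,0],[1,-0.295,0,0,0,0,0],[1,-0.305,0,0,0,0,0],[1,-0.315,0,0,0,0,0],[1,-0.325,0,0,0,0,0],[1,-0.335,0,0,0,0,0],[1,-0.345,0,0,0,0,0]]'
python3 -m pendant '[[1,-0.0,0,0,0,0,0],[1,0,0,0,0,0,0],[1,0,0,0,0,0,0],[1,0,0,0,0,0,0],[1,0,0,0,0,0,0],[1,0,0,0,0,0,0]]'
python3 - <<'E'
from h import *
s=save('side','side2'); t=save('top','top2')
a=cv2.resize(s["img"][220:390,230:430],(400,340)); b=cv2.resize(t["img"][210:350,330:460],(371,400))
o=np.zeros((400,771,3),np.uint8); o[:340,:400]=a;o[:,400:]=b; cv2.imwrite("pics/c2.png",o)
E
```

```text
clock: 8.3
tcp_pos: [0.4844, -0.0416, 0.0355]
tcp_rot: [0.0, 0.721, 0.693, 0.0]
wrist_force: [0.5, -0.1, 0.3]
finger_gap: 1.001
finger_force: 0.0
clock: 8.9
tcp_pos: [0.4844, -0.0414, 0.0355]
tcp_rot: [-0.0, 0.721, 0.693, 0.0]
wrist_force: [-0.2, -0.0, -0.3]
finger_gap: 1.001
finger_force: 0.0
```

View pics/c2.png

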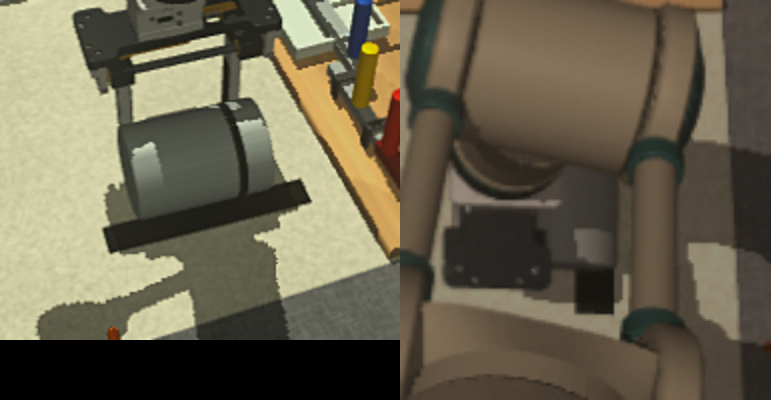

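The canister is near y=-0.102, having rolled on 7 mm, with 33 mm to go. I'll push 34 mm slowly.

```bash
python3 -m pendant '[[1,-0.01,0,0,0,0,0],[1,-0.02,0,0,0,0,0],[1,-0.03,0,0,0,0,0],[1,-0.04,0,0,0,0,0],[1,-0.05,0,0,0,0,0],[1,-0.06,0,0,0,0,0],[1,-0.07,0,0,0,0,0],[1,-0.08,0,0,0,0,0],[1,-0.09,0,0,0,0,0],[1,-0.1,0,0,0,0,0],[1,-0.11,0,0,0,0,0],[1,-0.12,0,0,0,0,0],[1,-0.13,0,0,0,0,0],[1,-0.14,0,0,0,0,0],[1,-0.15,0,0,0,0,0],[1,-0.16,0,0,0,0,0],[1,-0.165,0,0,0,0,0],[1,-0.17,0,0,0,0,0],[1,-0.17,0,0,0,0,0],[1,-0.17,0,0,0,0,0]]'
python3 -m pendant '[[1,0,0,0,0,0,0],[1,0,0,0,0,0,0],[1,0,0,0,0,0,0],[1,0,0,0,0,0,0],[1,0.2,0,0,0,0,0],[1,0.4,0,-0.2,0,0,0],[1,0.5,0,-0.5,0,0,0],[1,0.6,0,-0.6,0,0,0],[1,0.9,0,-0.7,0,0,0],[1,1,0,-0.8,0,0,0],[1,1,0,-0.8,0,0,0],[1,1,0,-0.8,0,0,0]]'
python3 - <<'E'
from h import *
s=save('side','side3'); t=save('top','top3')
a=cv2.resize(s["img"][220:390,230:430],(400,340)); b=cv2.resize(t["img"][210:350,330:460],(371,400))
o=np.zeros((400,771,3),np.uint8); o[:340,:400]=a;o[:,400:]=b; cv2.imwrite("pics/c3.png",o)
E
```

```text
clock: 11.0
tcp_pos: [0.483, -0.0754, 0.0354]
tcp_rot: [-0.0, 0.721, 0.693, 0.0]
wrist_force: [0.3, -0.4, 0.4]
finger_gap: 1.003
finger_force: 0.0
clock: 12.2
tcp_pos: [0.491, 0.1247, 0.1956]
tcp_rot: [0.0, 0.72, 0.694, 0.0]
wrist_force: [-0.2, -1.1, 0.3]
finger_gap: 0.999
finger_force: 0.0
```

View pics/c3.png

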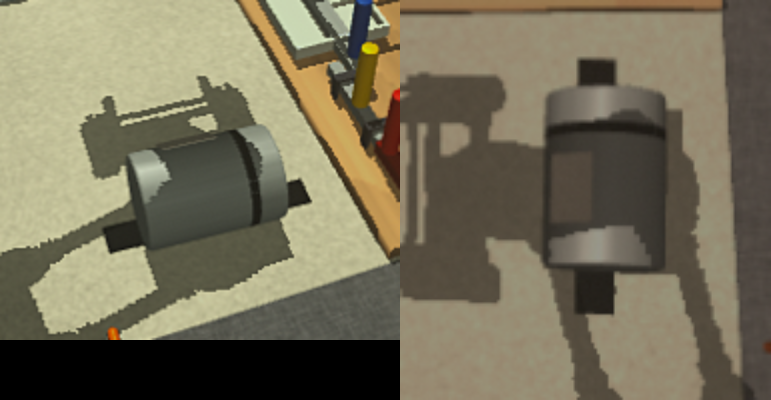

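The canister is parked at y≈-0.139, about 4 mm from the strip's line, and lies straight on it. Next is the keeper: pinch the post and drag it along its arc.

```bash
python3 -m pendant '[[0.8,-0.25,0.2,0,0,0,0],[0.6,-0.5,0.3,0,0,0,0],[0.5,-0.75,0.5,0,0,0,0],[0.5,-1,0.7,0,0,0,0],[0.5,-1,0.85,0,0,0,0],[0.5,-1,0.85,0,0,0,0]]'
python3 -c "
from h import *
to([.6623,-.1469,.076])
c=load('top3');print(w(c,401.8,210+87/2.857,.045),w(c,401.8,210+268/2.857,.045))"
```

```text
clock: 12.9
tcp_pos: [0.6549, -0.088, 0.1931]
tcp_rot: [0.0, 0.723, 0.691, -0.001]
wrist_force: [-0.4, 0.7, -1.0]
finger_gap: 0.528
finger_force: 0.0
tcp [ 0.6549 -0.088   0.1931] share [-0.292  0.051  0.586]
[ 0.55134571 -0.13690596  0.045     ] [ 0.41537939 -0.1315931   0.045     ]
```

```bash
python3 -m pendant '[[0.45,-0.29,0.05,0,0,0,0],[0.45,-0.29,0.05,0,0,0,0],[0.45,-0.29,0.05,0.2,0,0,0],[0.45,-0.29,0.05,0.4,0,0,0],[0.45,-0.29,0.05,0.585,0,0,0],[0.45,-0.29,0.05,0.585,0,0,0],[0,-0.29,0.05,0.585,0,0,0],[0,-0.29,0.05,0.585,0,0,0],[0,-0.29,0.05,0.585,0,0,0],[0,-0.29,0.05,0.585,0,0,0],[0,-0.29,0.05,0.585,0,0,0]]' 15
```

```text
clock: 14.0
tcp_pos: [0.662, -0.141, 0.0808]
tcp_rot: [0.002, 0.721, 0.693, 0.001]
wrist_force: [-0.0, -0.5, 6.3]
finger_gap: 0.189
finger_force: 15.0
```

Run:
```python
from h import *
s=save('side','side4'); t=save('top','top4')
o=np.zeros((450,800,3),np.uint8); o[:,:450]=cv2.resize(s["img"][200:350,350:500],(450,450)); o[:350,450:]=cv2.resize(t["img"][130:230,350:450],(350,350)); cv2.imwrite("pics/c4.png",o)
print(arm.get_obs()["wrist_force"],arm.get_obs()["tcp_pos"],arm.get_obs()["moment"])
```

```text
[1.05297609 0.34680645 5.86027111] [ 0.66196195 -0.14099775  0.08072062] [-0.03675882  0.10783199  0.04006175]
```

View pics/c4.png

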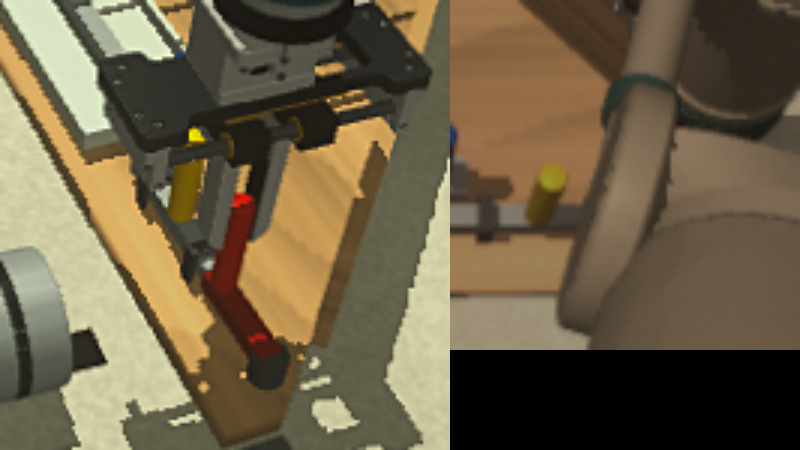

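The pads straddle the red post and grip it at 18 mm. Now the arc to about 1.15 rad.

```bash
python3 -m pendant '[[0,0,0,-0.02,0,0,0],[0,-0.004,-0.03,-0.02,0,0,0],[0,-0.008,-0.06,-0.02,0,0,0],[0,-0.017,-0.088,-0.02,0,0,0],[0,-0.03,-0.115,-0.02,0,0,0],[0,-0.044,-0.142,-0.02,0,0,0],[0,-0.059,-0.167,-0.02,0,0,0],[0,-0.08,-0.188,-0.02,0,0,0],[0,-0.1,-0.21,-0.02,0,0,0],[0,-0.123,-0.23,-0.02,0,0,0],[0,-0.148,-0.246,-0.02,0,0,0],[0,-0.175,-0.261,-0.02,0,0,0],[0,-0.188,-0.267,-0.02,0,0,0],[0,-0.188,-0.267,-0.02,0,0,0]]'
python3 -c "
from h import *
to([.6085,-.18,.076])"
```

```text
clock: 15.5
tcp_pos: [0.6062, -0.1718, 0.0834]
tcp_rot: [-0.002, 0.722, 0.692, 0.004]
wrist_force: [1.3, 13.8, -8.2]
finger_gap: 0.006
finger_force: 8.0
tcp [ 0.6062 -0.1718  0.0834] share [-0.041  0.013  0.037]
```

The grip has shut on nothing. I'll lift off and look.

```bash
python3 -m pendant '[[0.3,0.03,0,-0.1,0,0,0],[0.3,0.03,0,-0.3,0,0,0],[0.3,0.03,0,-0.5,0,0,0],[0.3,0.03,0,-0.6,0,0,0],[0.3,0.03,-0.3,-0.6,0,0,0],[0.3,0.03,-0.5,-0.6,0,0,0],[0.3,0.03,-0.6,-0.6,0,0,0]]'
python3 - <<'E'
from h import *
s=save('side','side5'); t=save('top','top5')
o=np.zeros((450,800,3),np.uint8); o[:,:450]=cv2.resize(s["img"][200:350,350:500],(450,450)); o[:350,450:]=cv2.resize(t["img"][130:230,350:450],(350,350)); cv2.imwrite("pics/c5.png",o)
to([.6085,-.18,.076])
E
```

```text
clock: 16.2
tcp_pos: [0.4843, -0.1676, 0.2067]
tcp_rot: [0.004, 0.721, 0.692, -0.0]
wrist_force: [0.3, 0.7, -0.8]
finger_gap: 0.299
finger_force: 0.0
tcp [ 0.4855 -0.1676  0.2069] share [-0.032  0.612  0.659]
```

View pics/c5.png

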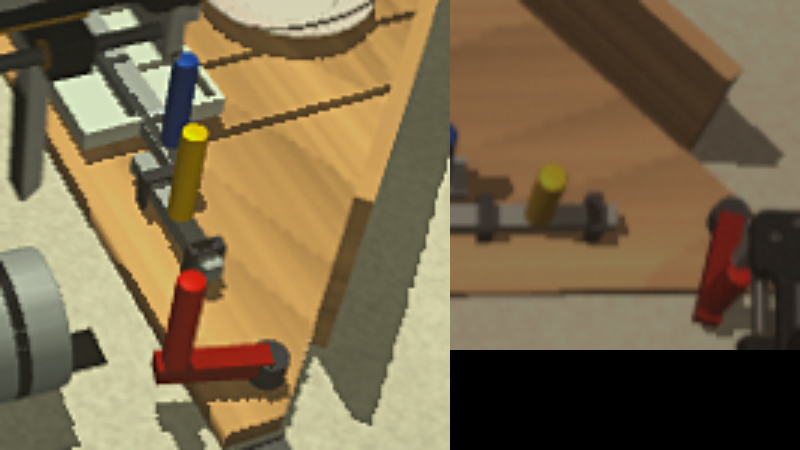

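The keeper is swung to about 1.3 rad and clear. Now pinch and draw the bolt.

```bash
python3 -c "
from h import *
to([.6631,-.0831,.08])"
python3 -m pendant '[[0.45,0.2,0.2,0,0,0,0],[0.45,0.3,0.4,0,0,0,0],[0.45,0.38,0.6,0,0,0,0],[0.45,0.456,0.872,0.05,0,0,0],[0.45,0.456,0.872,0.05,0,0,0],[0.45,0.456,0.872,0.05,0,0,0],[0.45,0.456,0.872,0.3,0,0,0],[0.45,0.456,0.872,0.5,0,0,0],[0.45,0.456,0.872,0.63,0,0,0],[0.45,0.456,0.872,0.63,0,0,0],[0,0.456,0.872,0.63,0,0,0],[0,0.456,0.872,0.63,0,0,0],[0,0.456,0.872,0.63,0,0,0],[0,0.456,0.872,0.63,0,0,0]]' 30
python3 -c "
from h import *
to([.6631,-.0831,.08])"
```

```text
tcp [ 0.4855 -0.1676  0.2069] share [0.463 0.865 0.638]
clock: 17.7
tcp_pos: [0.6633, -0.0816, 0.0788]
tcp_rot: [0.0, 0.721, 0.693, -0.0]
wrist_force: [-4.7, -0.3, 6.6]
finger_gap: 0.186
finger_force: 30.0
tcp [ 0.6633 -0.0816  0.0788] share [-0.008 -0.    -0.006]
```

```bash
python3 -m pendant '[[0,-0.03,0,0,0,0,0],[0,-0.06,0,0,0,0,0],[0,-0.09,0,0,0,0,0],[0,-0.12,0.005,0,0,0,0],[0,-0.15,0.006,0,0,0,0],[0,-0.18,0.008,0,0,0,0],[0,-0.21,0.009,0,0,0,0],[0,-0.225,0.009,0,0,0,0],[0,-0.225,0.009,0,0,0,0],[0,-0.225,0.009,0,0,0,0],[0,-0.225,0.009,0,0,0,0]]'
```

```text
clock: 18.8
tcp_pos: [0.6633, -0.1254, 0.0788]
tcp_rot: [-0.0, 0.721, 0.693, 0.0]
wrist_force: [-4.2, 2.4, 6.3]
finger_gap: 0.19
finger_force: 30.0
```

```bash
python3 -m pendant '[[0.4,0,0,0,0,0,0],[0.4,0,0,0,0,0,0],[0.4,0,0,0,0,0,0],[0.4,0,0,-0.2,0,0,0],[0.4,0,0,-0.4,0,0,0],[0.4,0,0,-0.55,0,0,0],[0.4,0.25,0.08,-0.55,0,0,0],[0.4,0.535,0.112,-0.55,0,0,0],[0.4,0.535,0.112,-0.55,0,0,0],[0.4,0.535,0.112,-0.55,0,0,0]]'
python3 -c "
from h import *
to([.690,-.0187,.08])
save('side','side6')
t=save('top','top6')"
```

```text
clock: 19.8
tcp_pos: [0.6908, -0.0184, 0.1862]
tcp_rot: [-0.0, 0.72, 0.694, -0.0]
wrist_force: [0.1, -2.1, -0.2]
finger_gap: 0.401
finger_force: 0.0
tcp [ 0.6908 -0.0184  0.1862] share [-0.002 -0.004  0.531]
```

```bash
python3 -m pendant '[[0.4,0,0,0.2,0,0,0],[0.4,0,0,0.4,0,0,0],[0.4,0,0,0.52,0,0,0],[0.4,0,0,0.52,0,0,0],[0,0,0,0.52,0,0,0],[0,0,0,0.52,0,0,0],[0,0,0,0.52,0,0,0],[0,0,0,0.52,0,0,0]]' 30
python3 -m pendant '[[0,-0.001,-0.044,0,0,0,0.008],[0,-0.001,-0.088,0,0,0,0.016],[0,0.002,-0.176,0,0,0,0.032],[0,0.01,-0.264,0,0,0,0.048],[0,0.022,-0.351,0,0,0,0.064],[0,0.038,-0.438,0,0,0,0.08],[0,0.059,-0.523,0,0,0,0.095],[0,0.084,-0.608,0,0,0,0.111],[0,0.113,-0.691,0,0,0,0.127],[0,0.113,-0.691,0,0,0,0.127],[0,0.113,-0.691,0,0,0,0.127]]'
python3 -c "
from h import *
for th in(.45,.5,.55,.6,.65,.7,.75,.79): print(th); to([.6895-.352*np.sin(th),.333-.352*np.cos(th),.08])"
```

```text
clock: 20.7
tcp_pos: [0.69, -0.021, 0.0845]
tcp_rot: [0.0, 0.721, 0.693, -0.001]
wrist_force: [-4.2, -1.5, 6.2]
finger_gap: 0.189
finger_force: 30.0
clock: 21.8
tcp_pos: [0.5531, 0.0064, 0.0845]
tcp_rot: [0.002, 0.844, 0.537, -0.0]
wrist_force: [-2.1, -6.0, 8.1]
finger_gap: 0.186
finger_force: 30.0
0.45
tcp [0.5531 0.0064 0.0845] share [ 0.008 -0.096  0.022]
0.5
tcp [0.5531 0.0064 0.0845] share [ 0.012 -0.184  0.022]
0.55
tcp [0.5531 0.0064 0.0845] share [ 0.019 -0.272  0.022]
0.6
tcp [0.5531 0.0064 0.0845] share [ 0.031 -0.359  0.021]
0.65
tcp [0.5531 0.0064 0.0845] share [ 0.048 -0.445  0.021]
0.7
tcp [0.5531 0.0064 0.0845] share [ 0.068 -0.531  0.02 ]
0.75
tcp [0.5531 0.0064 0.0845] share [ 0.093 -0.615  0.02 ]
0.79
tcp [0.5531 0.0064 0.0845] share [ 0.116 -0.682  0.02 ]
```

```bash
python3 -m pendant '[[0,0.006,-0.096,0,0,0,0.016],[0,0.01,-0.184,0,0,0,0.032],[0,0.017,-0.272,0,0,0,0.048],[0,0.029,-0.359,0,0,0,0.064],[0,0.046,-0.445,0,0,0,0.08],[0,0.066,-0.531,0,0,0,0.095],[0,0.091,-0.615,0,0,0,0.111],[0,0.114,-0.68,0,0,0,0.124],[0,0.114,-0.68,0,0,0,0.124],[0,0.114,-0.68,0,0,0,0.124],[0,0.114,-0.68,0,0,0,0.124]]'
python3 -m pendant '[[0.4,0,0,0,0,0,0],[0.4,0,0,0,0,0,0],[0.4,0,0,0,0,0,0],[0.4,0,0,-0.25,0,0,0],[0.4,0,0,-0.5,0,0,0],[0.4,0.2,0,-0.7,0,0,0],[0.6,0.1,-0.3,-0.7,0,0,0],[0.6,0.0,-0.6,-0.7,0,0,0],[0.6,-0.2,-0.9,-0.7,0,0,0],[0.6,-0.5,-1,-0.7,0,0,0],[0.6,-0.9,-1,-0.7,0,0,0],[0.6,-1,-1,-0.7,0,0,0]]'
python3 - <<'E'
from h import *
t=save('top','top7')
E
```

```text
clock: 22.9
tcp_pos: [0.4374, 0.0843, 0.0844]
tcp_rot: [0.002, 0.932, 0.363, -0.002]
wrist_force: [-9.1, -8.2, 17.5]
finger_gap: 0.184
finger_force: 30.0
clock: 24.1
tcp_pos: [0.1949, 0.1225, 0.222]
tcp_rot: [-0.0, 0.931, 0.364, -0.0]
wrist_force: [0.4, -1.5, 0.7]
finger_gap: 0.602
finger_force: 0.0
```

View pics/top7.png

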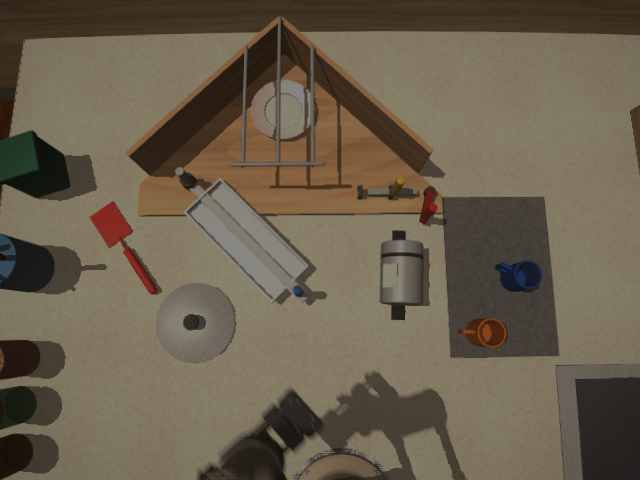

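The arm is fully out, the canister is parked, and the bolt and keeper are open. Orange is at (491,332) and blue at (526,276), unchanged. Off to the orange mug.

```bash
python3 -m pendant '[[1,-0.1,0.2,0,0,0,-0.03],[1,-0.2,0.4,0,0,0,-0.07],[1,-0.3,0.6,0,0,0,-0.11],[1,-0.35,0.8,0,0,0,-0.15],[1,-0.4,1,0,0,0,-0.2],[1,-0.4,1,0,0,0,-0.247],[1,-0.4,1,0,0,0,-0.247]]'
python3 - <<'E'
from h import *
a,b=load("top0"),load("top7")
d=cv2.absdiff(a["img"],b["img"])[250:360,450:560]; print("diff",d.max(),(d.max(2)>40).sum())
for u,v in [(222,181),(187,212),(278,300),(312,268)]: print(w(b,u,v,.04).round(4))
print("handle",w(b,298,291,.116))
to([.354,-.306,.15]);
E
```

```text
clock: 24.85
tcp_pos: [0.275, -0.0821, 0.2225]
tcp_rot: [0.001, 0.742, 0.67, 0.0]
wrist_force: [0.1, 0.7, 0.8]
finger_gap: 1.003
finger_force: 0.0
diff 7 0
[0.6905 0.2578 0.04  ]
[0.6198 0.3332 0.04  ]
[0.4256 0.1299 0.04  ]
[0.4935 0.0575 0.04  ]
handle [0.43834322 0.08395649 0.116     ]
tcp [ 0.275  -0.0821  0.2225] share [-1.073  0.506  0.364]
```

```bash
python3 -m pendant '[[1,-0.25,0.12,0,0,0,0],[1,-0.5,0.25,0,0,0,0],[1,-0.75,0.38,0,0,0,0],[1,-1,0.506,0.1,0,0,0.013],[1,-1,0.506,0.2,0,0,0.013],[1,-1,0.506,0.2,0,0,0.013],[1,-1,0.506,0.2,0,0,0.013]]'
python3 - <<'E'
from h import *
to([.354,-.306,.033]); save("wrist","w1")
E
```

```text
clock: 25.55
tcp_pos: [0.3527, -0.2877, 0.1815]
tcp_rot: [-0.002, 0.757, 0.654, 0.0]
wrist_force: [1.2, 0.9, -0.0]
finger_gap: 0.998
finger_force: 0.0
tcp [ 0.3527 -0.2877  0.1815] share [-0.091  0.021  0.742]
```

View pics/w1.png

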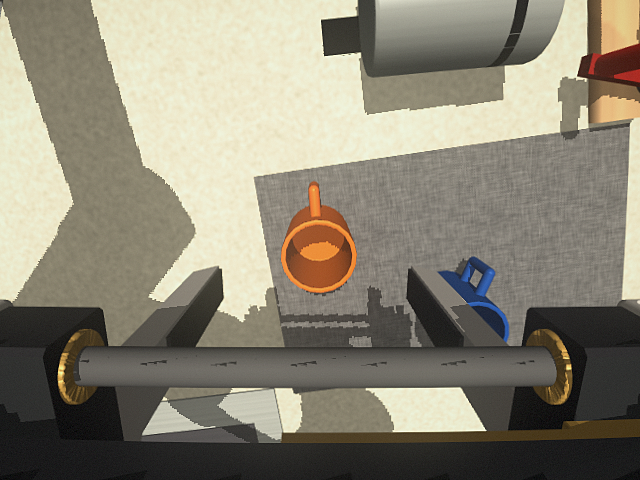

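The wrist view shows the orange rim centred at (319,255) and its handle up at (314,185), nearly along tool x.

Run:
```python
from h import *
c=load("w1"); m=w(c,319,255,.08); print(m, w(c,314,190,.05)); print(w(c,484,330,.08)); to([m[0],m[1],.035])
```

```text
[ 0.35340417 -0.30156054  0.08      ] [ 0.35632157 -0.25413736  0.05      ]
[ 0.47977843 -0.38572471  0.08      ]
tcp [ 0.3528 -0.2875  0.1824] share [-0.07   0.013  0.737]
```

```bash
python3 -m pendant '[[1,-0.075,0.013,0,0,0,-0.027],[1,-0.075,0.013,0.1,0,0,-0.027],[1,-0.075,0.013,0.3,0,0,-0.027],[1,-0.075,0.013,0.5,0,0,-0.027],[1,-0.075,0.013,0.65,0,0,-0.027],[1,-0.075,0.013,0.735,0,0,-0.027],[1,-0.075,0.013,0.735,0,0,-0.027],[0,-0.075,0.013,0.735,0,0,-0.027],[0,-0.075,0.013,0.735,0,0,-0.027],[0,-0.075,0.013,0.735,0,0,-0.027],[0,-0.075,0.013,0.735,0,0,-0.027],[0,-0.075,0.013,0.735,0,0,-0.027]]' 25
python3 -m pendant '[[0,0,0,-0.1,0,0,0],[0,0,0,-0.25,0,0,0],[0,0,0,-0.4,0,0,0],[0,0,0,-0.6,0,0,0],[0,0,0,-0.75,0,0,0],[0,0,0,-0.75,0,0,0]]'
python3 - <<'E'
from h import *
th=.79
for s in(-.08,.015): print(s,[.556+s*np.sin(th),.199+s*np.cos(th)])
to([.4995,.1427,.185])
E
```

```text
clock: 26.8
tcp_pos: [0.3535, -0.3039, 0.036]
tcp_rot: [0.0, 0.728, 0.686, -0.0]
wrist_force: [-1.1, 0.1, 0.7]
finger_gap: 0.618
finger_force: 25.0
clock: 27.4
tcp_pos: [0.3553, -0.3058, 0.1895]
tcp_rot: [0.004, 0.728, 0.686, -0.0]
wrist_force: [0.4, -0.3, -1.5]
finger_gap: 0.621
finger_force: 25.0
-0.08 [np.float64(0.49917173820659144), np.float64(0.14269237474782112)]
0.015 [np.float64(0.5666552990862642), np.float64(0.20955767973478356)]
tcp [ 0.3553 -0.3058  0.1895] share [2.282 0.585 0.012]
```

```bash
python3 -m pendant '[[0,0.2,0.05,0,0,0,0.03],[0,0.4,0.1,0,0,0,0.07],[0,0.6,0.15,0,0,0,0.11],[0,0.8,0.2,0,0,0,0.15],[0,1,0.3,0,0,0,0.19],[0,1,0.35,0,0,0,0.233],[0,1,0.35,0,0,0,0.233]]'
python3 -c "
from h import *
to([.5667,.2096,.18])"
```

```text
clock: 28.1
tcp_pos: [0.4356, -0.1068, 0.184]
tcp_rot: [-0.001, 0.924, 0.381, -0.001]
wrist_force: [-0.9, -0.7, -0.8]
finger_gap: 0.618
finger_force: 25.0
tcp [ 0.4356 -0.1068  0.184 ] share [ 1.58 -0.66  0.02]
```

```bash
python3 -m pendant '[[0,0.2,-0.08,0,0,0,0],[0,0.4,-0.16,0,0,0,0],[0,0.6,-0.25,0,0,0,0],[0,0.8,-0.33,0,0,0,0],[0,1,-0.45,0,0,0,0],[0,1,-0.55,0,0,0,0],[0,1,-0.66,0,0,0,0],[0,1,-0.66,0,0,0,0]]'
python3 -c "
from h import *
to([.5667,.2096,.065])"
```

```text
clock: 28.9
tcp_pos: [0.4813, 0.1265, 0.1843]
tcp_rot: [-0.001, 0.924, 0.381, -0.002]
wrist_force: [0.5, -1.1, -1.2]
finger_gap: 0.621
finger_force: 25.0
tcp [0.4813 0.1265 0.1843] share [0.598 0.008 0.594]
```

```bash
python3 -m pendant '[[0,0.2,0,0,0,0,0],[0,0.4,0.004,0,0,0,0],[0,0.598,0.008,0,0,0,0],[0,0.598,0.008,0.1,0,0,0],[0,0.598,0.008,0.25,0,0,0],[0,0.598,0.008,0.4,0,0,0],[0,0.598,0.008,0.5,0,0,0],[0,0.598,0.008,0.56,0,0,0],[0,0.598,0.008,0.59,0,0,0],[0,0.598,0.008,0.59,0,0,0],[0,0.598,0.008,0.59,0,0,0]]'
python3 -m pendant '[[0.85,0,0,0,0,0,0],[0.85,0,0,0,0,0,0],[0.85,0,0,0,0,0,0],[0.85,0,0,-0.15,0,0,0],[0.85,0,0,-0.35,0,0,0],[0.85,0,0,-0.6,0,0,0],[0.85,-0.2,0.08,-0.65,0,0,0],[0.85,-0.4,0.16,-0.65,0,0,0],[0.85,-0.6,0.25,-0.65,0,0,0],[0.85,-0.8,0.33,-0.65,0,0,0],[1,-1,0.45,-0.65,0,0,0],[1,-1,0.55,-0.65,0,0,0],[1,-1,0.66,-0.65,0,0,0]]'
python3 - <<'E'
from h import *
t=save("top","top8"); a=load("top0")
o=np.zeros((480,800,3),np.uint8); o[:,:480]=cv2.resize(t["img"][160:320,170:330],(480,480)); o[:320,480:]=cv2.resize(t["img"][240:340,460:560],(320,320)); cv2.imwrite("pics/c8.png",o)
d=cv2.absdiff(a["img"],t["img"])[250:300,490:550]; print("diff",d.max())
to([.475,-.389,.17])
E
```

```text
clock: 30.0
tcp_pos: [0.572, 0.2089, 0.0684]
tcp_rot: [0.0, 0.925, 0.38, 0.001]
wrist_force: [-0.4, 0.3, -0.5]
finger_gap: 0.617
finger_force: 25.0
clock: 31.3
tcp_pos: [0.5218, -0.0263, 0.1983]
tcp_rot: [0.0, 0.925, 0.379, 0.001]
wrist_force: [0.6, 0.2, -0.4]
finger_gap: 0.999
finger_force: 0.0
diff 32
tcp [ 0.5255 -0.0287  0.1981] share [-1.443  1.107  0.144]
```

View pics/c8.png

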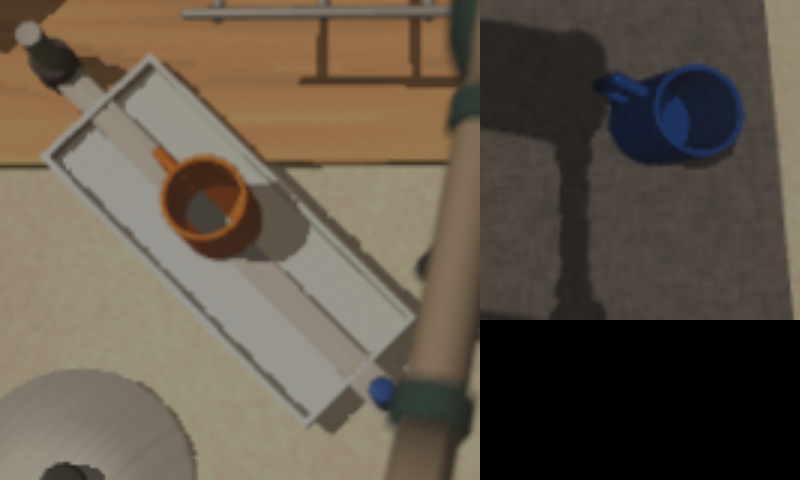

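The orange mug stands upright in the tray, with its rim at crop (205,197). The blue mug is unmoved, its rim at (528,275) in the full picture. Fetching blue.

```bash
python3 -m pendant '[[1,-0.15,0.12,0,0,0,-0.03],[1,-0.3,0.25,0,0,0,-0.07],[1,-0.45,0.4,0,0,0,-0.11],[1,-0.6,0.55,0,0,0,-0.15],[1,-0.8,0.7,0,0,0,-0.168],[1,-0.95,0.85,0,0,0,-0.168],[1,-1,0.95,0,0,0,-0.168],[1,-1,0.95,0,0,0,-0.168]]'
python3 - <<'E'
from h import *
c=save("wrist","w2"); to([.473,-.389,.036])
m=cv2.inRange(cv2.cvtColor(c["img"],cv2.COLOR_BGR2HSV),(100,120,40),(125,255,255)); n,l,s,ce=cv2.connectedComponentsWithStats(m)
for k in range(1,n):
    if s[k,4]>300: print(s[k],ce[k])
print("expect rim at",p(c,[.473,-.389,.08]))
E
```

```text
clock: 32.15
tcp_pos: [0.5139, -0.3037, 0.1969]
tcp_rot: [0.001, 0.795, 0.607, 0.0]
wrist_force: [-1.0, 1.0, -0.1]
finger_gap: 0.996
finger_force: 0.0
tcp [ 0.5133 -0.3015  0.1969] share [-0.476 -0.079  0.804]
[ 260  260   67   87 3309] [297.88546389 309.19431853]
expect rim at [295.73290964 336.54248898]
```

```bash
python3 -m pendant '[[1,-0.2,-0.04,0,0,0,0],[1,-0.4,-0.08,0,0,0,0],[1,-0.476,-0.085,0.1,0,0,0],[1,-0.476,-0.085,0.3,0,0,0],[1,-0.476,-0.085,0.5,0,0,0],[1,-0.476,-0.085,0.7,0,0,0],[1,-0.476,-0.085,0.8,0,0,0],[1,-0.476,-0.085,0.8,0,0,0],[0,-0.476,-0.085,0.8,0,0,0],[0,-0.476,-0.085,0.8,0,0,0],[0,-0.476,-0.085,0.8,0,0,0],[0,-0.476,-0.085,0.8,0,0,0],[0,-0.476,-0.085,0.8,0,0,0]]' 25
python3 -m pendant '[[0,0,0,-0.1,0,0,0],[0,0,0,-0.25,0,0,0],[0,0,0,-0.4,0,0,0],[0,0,0,-0.6,0,0,0],[0,0,0,-0.75,0,0,0],[0,0.1,0,-0.75,0,0,0.03],[0,0.3,0,-0.75,0,0,0.07],[0,0.5,0,-0.75,0,0,0.11],[0,0.7,0,-0.75,0,0,0.15],[0,0.9,0,-0.75,0,0,0.167],[0,1,0,-0.75,0,0,0.167],[0,1,0,-0.75,0,0,0.167]]'
python3 -c "
from h import *
to([.4992,.1427,.185])"
```

```text
clock: 33.5
tcp_pos: [0.4717, -0.3888, 0.0385]
tcp_rot: [0.001, 0.794, 0.608, 0.0]
wrist_force: [-0.7, 0.2, 2.7]
finger_gap: 0.643
finger_force: 25.0
clock: 34.7
tcp_pos: [0.5237, -0.1925, 0.1875]
tcp_rot: [-0.001, 0.924, 0.383, 0.0]
wrist_force: [0.0, -0.8, -0.3]
finger_gap: 0.643
finger_force: 25.0
tcp [ 0.5237 -0.1925  0.1875] share [ 1.099 -1.272  0.015]
```

```bash
python3 -m pendant '[[0,0.15,-0.15,0,0,0,0],[0,0.3,-0.3,0,0,0,0],[0,0.45,-0.45,0,0,0,0],[0,0.6,-0.6,0,0,0,0],[0,0.75,-0.75,0,0,0,0],[0,0.85,-0.9,0,0,0,0],[0,0.95,-1,0,0,0,0],[0,0.95,-1,0,0,0,0],[0,0.95,-1,0,0,0,0]]'
python3 -c "
from h import *
to([.4992,.1427,.068])
print(arm.get_obs()['finger_gap'])"
```

```text
clock: 35.6
tcp_pos: [0.5177, 0.0795, 0.1874]
tcp_rot: [0.001, 0.924, 0.381, -0.0]
wrist_force: [0.5, 0.1, -1.6]
finger_gap: 0.644
finger_force: 25.0
tcp [0.5177 0.0795 0.1874] share [ 0.158 -0.29   0.597]
0.6444850474150546
```

```bash
python3 -m pendant '[[0,0.08,-0.15,0,0,0,0],[0,0.158,-0.29,0,0,0,0],[0,0.158,-0.29,0.1,0,0,0],[0,0.158,-0.29,0.25,0,0,0],[0,0.158,-0.29,0.4,0,0,0],[0,0.158,-0.29,0.5,0,0,0],[0,0.158,-0.29,0.57,0,0,0],[0,0.158,-0.29,0.6,0,0,0],[0,0.158,-0.29,0.6,0,0,0],[0,0.158,-0.29,0.6,0,0,0]]'
python3 -m pendant '[[0.85,0,0,0,0,0,0],[0.85,0,0,0,0,0,0],[0.85,0,0,0,0,0,0],[0.85,0,0,-0.15,0,0,0],[0.85,0,0,-0.35,0,0,0],[0.85,0,0,-0.6,0,0,0],[0.85,-0.2,0.2,-0.65,0,0,0],[0.85,-0.4,0.4,-0.65,0,0,0],[0.85,-0.6,0.6,-0.65,0,0,0],[0.6,-0.6,0.75,-0.65,0,0,0],[0.4,-0.6,0.75,-0.65,0,0,0],[0.4,-0.6,0.75,-0.65,0,0,0]]'
python3 - <<'E'
from h import *
t=save("top","top9"); s=save("side","side9")
o=np.zeros((480,800,3),np.uint8); o[:,:480]=cv2.resize(t["img"][160:320,170:330],(480,480)); o[:320,480:]=cv2.resize(s["img"][150:270,240:360],(320,320)); cv2.imwrite("pics/c9.png",o)
to([.438,.0843,.17])
E
```

```text
clock: 36.6
tcp_pos: [0.4999, 0.1428, 0.0679]
tcp_rot: [0.0, 0.925, 0.38, 0.001]
wrist_force: [0.1, -0.8, -0.9]
finger_gap: 0.644
finger_force: 25.0
clock: 37.8
tcp_pos: [0.5196, -0.0478, 0.1973]
tcp_rot: [-0.0, 0.925, 0.38, -0.0]
wrist_force: [-0.5, -0.4, 0.6]
finger_gap: 0.636
finger_force: 0.0
tcp [ 0.519  -0.0462  0.1973] share [ 0.173 -0.748  0.137]
```

View pics/c9.png

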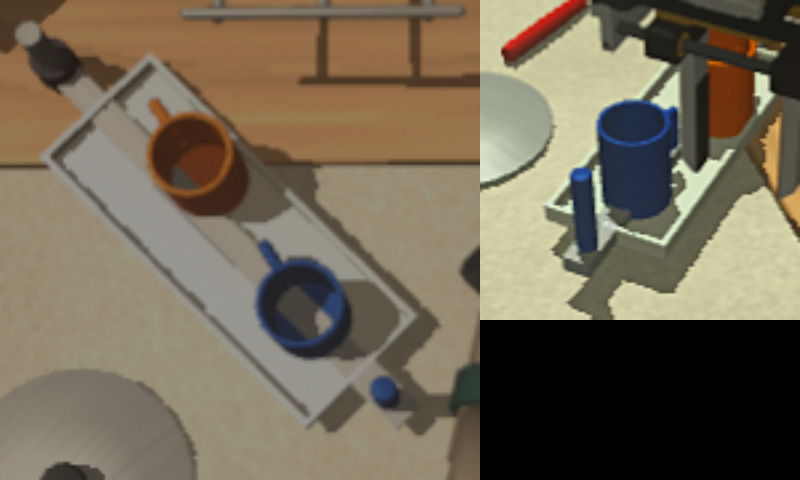

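Orange has shifted about 30 mm in the tray. Its rim is now at (233.3,211.7); blue's is at (270.7,262.3). I'll work out their places in the tray frame.

Run:
```python
from h import *
t=load("top9"); h=np.array([.4380,.0843]); a=np.array([np.sin(.79),np.cos(.79)]); n=np.array([a[1],-a[0]])
c8=load("top8")
for nm,u,v in[("o",233.3,211.7),("b",270.7,262.3),("o before",170+205/3,160+197/3)]:
    m=w(t,u,v,.108)[:2]; d=m-h-.167*a; print(nm,m.round(4),"tray x",(d@n).round(4),"y",(d@a).round(4))
print("handle",w(t,170+383/3,160+385/3,.116))
for u,v in[(152,58),(44,155),(310,424),(415,316)]:
    d=w(t,170+u/3,160+v/3,.04)[:2]-h-.167*a; print((d@n).round(4),(d@a).round(4))
```

```text
o [0.6019 0.2172] tray x 0.0209 y 0.043
b [0.4967 0.1391] tray x 0.0024 y -0.0867
o before [0.5725 0.2061] tray x 0.0081 y 0.0142
handle [0.44357987 0.0846157  0.116     ]
0.055 0.1395
-0.052 0.1416
-0.0501 -0.1387
0.0567 -0.1368
```

In the tray frame orange is at about (0.018, 0.042) and blue at about (0, -0.088). Both are within limits and upright. Next, grip the handle and swing home gently.

```bash
python3 -m pendant '[[0.4,0.05,-0.2,0,0,0,0],[0.4,0.1,-0.4,0,0,0,0],[0.4,0.15,-0.6,0,0,0,0],[0.4,0.173,-0.748,0.05,0,0,0],[0.4,0.173,-0.748,0.05,0,0,0],[0.4,0.173,-0.748,0.1,0,0,0],[0.4,0.173,-0.748,0.3,0,0,0],[0.4,0.173,-0.748,0.5,0,0,0],[0.4,0.173,-0.748,0.58,0,0,0],[0.4,0.173,-0.748,0.58,0,0,0],[0,0.173,-0.748,0.58,0,0,0],[0,0.173,-0.748,0.58,0,0,0],[0,0.173,-0.748,0.58,0,0,0],[0,0.173,-0.748,0.58,0,0,0]]' 30
python3 - <<'E'
from h import *
o=arm.get_obs();q=o["tcp_rot"];R=Ro.from_quat([q[1],q[2],q[3],q[0]]);P=o["tcp_pos"]
H=np.array([.6895,.333]); r=P[:2]-H; print(np.hypot(*r)); t0=np.arctan2(-r[0],-r[1]); print(t0)
for th in(.77,.73,.69,.65,.6,.55,.5,.45,.4,.36):
    X=H+.352*np.array([-np.sin(th),-np.cos(th)]); d=R.inv().apply([X[0]-P[0],X[1]-P[1],0])/.2; print(th,d.round(3),round(-(t0-th)/np.pi,3))
E
```

```text
clock: 39.3
tcp_pos: [0.4399, 0.0834, 0.0826]
tcp_rot: [0.0, 0.925, 0.381, 0.001]
wrist_force: [0.7, -0.1, 1.9]
finger_gap: 0.188
finger_force: 30.0
0.3530107673924234
0.7853802328339214
0.77 [0.005 0.027 0.   ] -0.005
0.73 [0.008 0.097 0.   ] -0.018
0.69 [0.014 0.168 0.   ] -0.03
0.65 [0.022 0.237 0.001] -0.043
0.6 [0.036 0.324 0.001] -0.059
0.55 [0.055 0.41  0.001] -0.075
0.5 [0.078 0.495 0.001] -0.091
0.45 [0.105 0.579 0.001] -0.107
0.4 [0.136 0.661 0.002] -0.123
0.36 [0.164 0.726 0.002] -0.135
```

```bash
python3 -m pendant '[[0,0.001,0.01,0,0,0,-0.002],[0,0.003,0.027,0,0,0,-0.005],[0,0.005,0.06,0,0,0,-0.011],[0,0.007,0.097,0,0,0,-0.018],[0,0.012,0.15,0,0,0,-0.027],[0,0.019,0.205,0,0,0,-0.037],[0,0.027,0.26,0,0,0,-0.047],[0,0.036,0.324,0,0,0,-0.059],[0,0.048,0.38,0,0,0,-0.069],[0,0.061,0.435,0,0,0,-0.08],[0,0.078,0.495,0,0,0,-0.091],[0,0.095,0.55,0,0,0,-0.101],[0,0.115,0.607,0,0,0,-0.112],[0,0.136,0.661,0,0,0,-0.123],[0,0.15,0.695,0,0,0,-0.129],[0,0.16,0.716,0,0,0,-0.133],[0,0.164,0.726,0,0,0,-0.135],[0,0.164,0.726,0,0,0,-0.135]]'
python3 - <<'E'
from h import *
o=arm.get_obs();q=o["tcp_rot"];R=Ro.from_quat([q[1],q[2],q[3],q[0]]);P=o["tcp_pos"]
H=np.array([.6895,.333]); r=P[:2]-H; print(np.hypot(*r)); t0=np.arctan2(-r[0],-r[1]); print(t0)
for th in(.33,.3,.25,.2,.15,.1,.05,.02,0,-.01):
    X=H+.352*np.array([-np.sin(th),-np.cos(th)]); d=R.inv().apply([X[0]-P[0],X[1]-P[1],0])/.2; print(th,d.round(3),round(-(t0-th)/np.pi,3))
E
```

```text
clock: 41.1
tcp_pos: [0.5656, 0.0027, 0.0826]
tcp_rot: [0.001, 0.823, 0.567, 0.001]
wrist_force: [-0.6, -1.7, 5.5]
finger_gap: 0.182
finger_force: 30.0
0.35277338217165677
0.3588895994295725
0.33 [0.005 0.051 0.   ] -0.009
0.3 [0.007 0.104 0.   ] -0.019
0.25 [0.015 0.191 0.001] -0.035
0.2 [0.028 0.278 0.001] -0.051
0.15 [0.044 0.365 0.001] -0.066
0.1 [0.065 0.45  0.001] -0.082
0.05 [0.09  0.535 0.001] -0.098
0.02 [0.107 0.585 0.002] -0.108
0 [0.119 0.618 0.002] -0.114
-0.01 [0.126 0.634 0.002] -0.117
```

```bash
python3 -m pendant '[[0,0.001,0.02,0,0,0,-0.004],[0,0.003,0.051,0,0,0,-0.009],[0,0.007,0.104,0,0,0,-0.019],[0,0.011,0.15,0,0,0,-0.028],[0,0.016,0.2,0,0,0,-0.037],[0,0.023,0.25,0,0,0,-0.046],[0,0.032,0.3,0,0,0,-0.055],[0,0.042,0.35,0,0,0,-0.064],[0,0.053,0.4,0,0,0,-0.073],[0,0.065,0.45,0,0,0,-0.082],[0,0.078,0.495,0,0,0,-0.091],[0,0.09,0.535,0,0,0,-0.098],[0,0.1,0.562,0,0,0,-0.104],[0,0.107,0.585,0,0,0,-0.108],[0,0.113,0.602,0,0,0,-0.111],[0,0.119,0.618,0,0,0,-0.114],[0,0.119,0.625,0,0,0,-0.115],[0,0.119,0.625,0,0,0,-0.115],[0,0.119,0.625,0,0,0,-0.115]]'
```

```text
clock: 43.0
tcp_pos: [0.6901, -0.0198, 0.0826]
tcp_rot: [0.001, 0.708, 0.706, 0.0]
wrist_force: [-0.3, -0.8, 5.7]
finger_gap: 0.185
finger_force: 30.0
```

The arm is home: x=0.690, the same as at the start. Next, release, move to the bolt post and slide it shut.

```bash
python3 -m pendant '[[0.4,0,0,0,0,0,0],[0.4,0,0,0,0,0,0],[0.4,0,0,0,0,0,0],[0.4,0,0,-0.2,0,0,0],[0.4,0,0,-0.4,0,0,0],[0.4,0,0,-0.53,0,0,0],[0.4,-0.2,-0.05,-0.53,0,0,0],[0.4,-0.4,-0.1,-0.53,0,0,0],[0.4,-0.535,-0.135,-0.53,0,0,0],[0.4,-0.535,-0.135,-0.53,0,0,0],[0.4,-0.535,-0.135,-0.53,0,0,0],[0.4,-0.535,-0.135,-0.3,0,0,0],[0.4,-0.535,-0.135,-0.1,0,0,0],[0.4,-0.535,-0.135,0,0,0,0],[0.4,-0.535,-0.135,0,0,0,0],[0,-0.535,-0.135,0,0,0,0],[0,-0.535,-0.135,0,0,0,0],[0,-0.535,-0.135,0,0,0,0],[0,-0.535,-0.135,0,0,0,0]]' 30
python3 -c "
from h import *
to([.663,-.08,.08])"
```

```text
clock: 44.9
tcp_pos: [0.6632, -0.1257, 0.0834]
tcp_rot: [0.001, 0.708, 0.706, 0.001]
wrist_force: [-0.3, 1.5, 3.4]
finger_gap: 0.187
finger_force: 30.0
tcp [ 0.6632 -0.1257  0.0834] share [ 0.228 -0.002  0.017]
```

```bash
python3 -m pendant '[[0,0.03,0,0,0,0,0],[0,0.06,0,0,0,0,0],[0,0.09,0,0,0,0,0],[0,0.12,0,0,0,0,0],[0,0.15,0,0,0,0,0],[0,0.18,0,0,0,0,0],[0,0.205,0,0,0,0,0],[0,0.22,0,0,0,0,0],[0,0.23,0,0,0,0,0],[0,0.23,0,0,0,0,0],[0,0.23,0,0,0,0,0]]'
python3 -m pendant '[[0.4,0,0,0,0,0,0],[0.4,0,0,0,0,0,0],[0.4,0,0,0,0,0,0],[0.4,0,0,-0.2,0,0,0],[0.4,0,0,-0.4,0,0,0],[0.4,0,0,-0.6,0,0,0],[0.4,0,-0.2,-0.6,0,0,0],[0.4,0,-0.4,-0.6,0,0,0],[0.4,0.2,-0.6,-0.6,0,0,0],[0.4,0.3,-0.8,-0.6,0,0,0],[0.4,0.4,-1,-0.6,0,0,0],[0.4,0.4,-1,-0.6,0,0,0],[0.4,0.4,-1,-0.6,0,0,0]]'
python3 - <<'E'
from h import *
t=save("top","top10"); s=save("side","side10")
o=np.zeros((600,800,3),np.uint8); o[:300,:]=cv2.resize(t["img"][130:265,130:490],(800,300)); o[300:,:]=cv2.resize(s["img"][120:345,150:750][:, :490],(653,300))[:, :653] if 0 else 0
o[300:,:500]=cv2.resize(s["img"][140:340,260:500],(500,300))[:, :500]
cv2.imwrite("pics/c10.png",o)
E
```

```text
clock: 46.0
tcp_pos: [0.6632, -0.0806, 0.0834]
tcp_rot: [0.002, 0.708, 0.706, 0.0]
wrist_force: [-1.1, -1.7, 6.4]
finger_gap: 0.186
finger_force: 30.0
clock: 47.3
tcp_pos: [0.4624, 0.0013, 0.2019]
tcp_rot: [0.001, 0.708, 0.706, 0.0]
wrist_force: [-0.1, -0.6, -0.2]
finger_gap: 0.403
finger_force: 0.0
```

View pics/c10.png

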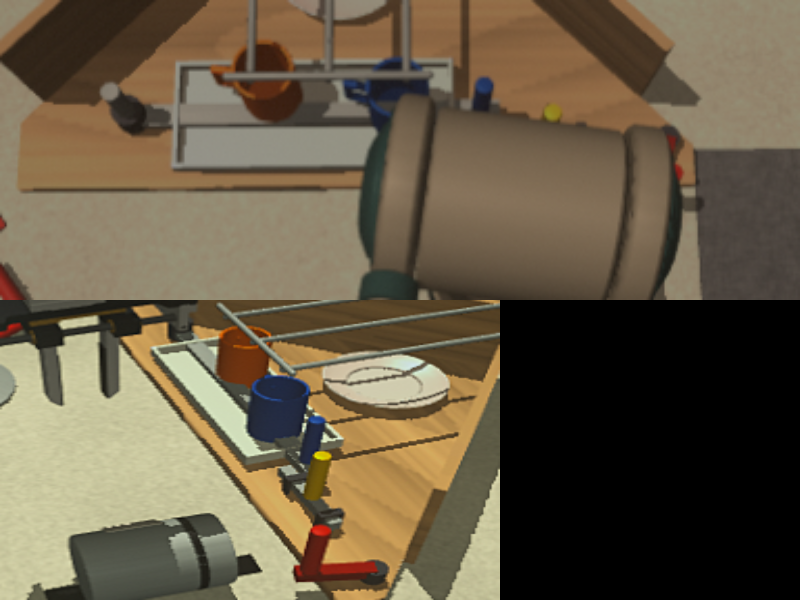

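Everything is in place. The mugs stand upright under the rack, and the yellow post is back at (379,180), where it started. The canister is on its strip. Handing in.

```bash
python3 -c "
from workcell import arm
print(arm.close_job())"
```

```text
the job is handed in; nothing more can be done
None
```

The job is handed in at about 47 s; no verdict came back. By the last pictures the canister lies on its strip, both mugs present (orange and blue) stand in the homed tray, and the bolt is shut; orange got shifted about 30 mm inside the tray during loading but stayed within limits.

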